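# Roll the bearing sleeve up the ramp to its stop and start the test

## Robot

A 6-joint arm with a two-finger parallel gripper is mounted at the origin on the work surface. World frame = base frame: x ahead of the robot, y to its left, z up, the work surface at z = 0. Lengths are in m, angles in rad, forces in N, time in s.
With the tool pointing down it reaches from about 0.325 to 1 m from the base axis. Payload 5.1 kg.
Tool frame: the origin (TCP) lies on the centre line of the jaws, within the pads' length; the fingertips stand 22 mm ahead of it and the grasp point (between the pads) lies 3 mm ahead of it; z points along the fingers, y is the line along which they close (so a half turn about z gives the same grasp; the last joint's range is limited). The gripper opens to 85 mm and grips with 20 to 120 N. Pads are 22 mm wide; open, the fingers measure 114 mm over their backs; the gripper's body (76 mm by 85 mm) begins 54 mm behind the grasp point. The pads swing forward as they close: fully open they stand 13 mm farther back than shut.
Start: joints at [-1.307, 0.124, 1.65, -0, 1.367, -0.083], TCP at [0.221, -0.611, 0.253] pointing down, gripper open.
Joint ranges: [-2.61, 2.61], [-1.02, 2.33], [0.03, 2.71], [-1.35, 4.49], [0.32, 2.68], [-2.91, 2.91]. Speed limits (rad/s): [2.57, 2.57, 3.14, 3.14, 3.14, 3.14].

## Interface

Orientations are given as a rotation vector (axis times angle).
In Python, from rig import telemetry, vision, r gives the robot as it stands.
- The arm moves only by the tool play_rows, never from a script. Its argument "rows" is a list of rows, each an object with "jaw": the closure, from -1 (fully open) to 1 (shut); "translation": the shift along the tool's x, y, z in m, a list of three; "turn": the turn, a rotation vector about the tool's x, y, z in rad, a list of three. In form: [{"jaw": jaw, "translation": [dx, dy, dz], "turn": [ax, ay, az]}, ...]. A call has exactly 10 rows; each row is the pose to reach, as a shift and turn from the pose commanded when the call began, along the tool's axes at that moment; what a row does not reach only later rows make up. A row lasts 1/12 s, in which the tool goes at most 41.7 mm and 7.16 degrees, less where a joint would pass 70% of its speed; a pose out of reach is approached as far as the arm can. A call with a gripper value outside its range is refused whole. The fingers move at their own pace and stop on an object; "newtons" is the grip in N (left out, the last holds). Time passes only in rows, so rows that repeat a pose let the fingers close, or fill a call up. It gives the time, the measured TCP pose, the force and the opening at its end, in the units of the state.
- telemetry.read_state(): the state, without advancing time (a new reading comes with each control period).
- vision.read_camera(name): name is "scene" or "side" or "wrist"; returns a dict with "image" (400x640x3 uint8, red, green, blue), "K" (3x3 intrinsics, pixels), "camera_from_world" (4x4, takes a point from world to camera coordinates); the wrist camera has in their place "tool_from_camera" (4x4, takes a point from camera to tool coordinates, whose origin is the TCP and whose axes are the flange's). Camera axes: x right, y down, z forward; pixel columns grow to the right and rows downward; lengths in m; the calibration is good to about 2 mm. A picture is of the moment at which its call begins: read the wrist's pose just before it. There is no depth.
- r.close_job(): hands the job in, once; it reports no verdict.
The state is a dict: "time_s": time; "qpos": joint angles; "dq": joint speeds; "joint_efforts": joint torques, N m; "tcp_pos": TCP position; "eef_rot": TCP orientation; "force": force on the tool from outside, world axes, zero at the start; "wrist_torque": the same for the moment, N m; "width": finger opening in m.
Only numpy, scipy, OpenCV 4.12 (cv2) and the standard library are available. Lean on these libraries where they do the work, as an engineer would, in place of code of your own. Each camera call takes 0.05 s, during which the arm holds its last target. There are 200 camera calls.

## Task

With your fingertips, slowly push the bronze bearing sleeve up the ramp of the test stand until it drops into its seat against the red stop, never letting it run free or roll back down. Then press the green start button on the grey tester and let go of it. Only push: do not lift or squeeze the sleeve, push it gently, and leave the other things on the bench where they are.

Things in the scene. Friction and masses are not known exactly. Their poses are not given: they have to be found in the camera images.
- stand: Test stand, fixed to the bench: a straight aluminium track 90 mm wide, 315 mm long, with blue side rails (76 mm apart inside, 12 to 14 mm above the track). Origin: underside centre at bench height; x points uphill along the track, z up. Level lead-in, top 15 mm above the bench, from x = -165 (open low end) to -60 mm; then the ramp. Uphill is world +y, turned up to 20 degrees.
- crest (a point): Middle of the ramp's upper edge, at x = 90 mm of the stand and 36 mm above the bench; the ramp rises to it at 8 degrees from the lead-in (x = -60 mm, 15 mm high). Beyond it lies a level seat 5 mm lower (31 mm above the bench), which keeps the sleeve from rolling back.
- stop (a point): Middle of the red stop plate's downhill face, at x = 133 mm of the stand, at seat height (31 mm above the bench); the plate is 90 mm wide and its top 72 mm above the bench.
- sleeve: Bronze bearing sleeve, 50 mm diameter, 70 mm long, dark bore at the ends, 0.5 to 0.9 kg, oiled. Origin: its middle; own y is the cylinder axis, across the track. Starts on the lead-in at x = -125 to -85 mm of the stand, centre 40 mm up. A push of 1 to 2 N moves it; on the ramp it rolls back unless held. Past the crest it drops into the seat: centre then at x = 105 to 108 mm, 56 mm above the bench.
- tester: Grey tester box, fixed to the bench, 130 x 110 x 55 mm, to the robot's left of the stand. Origin: underside centre, z up. The green button stands in a black collar at the middle of its top.
- start_top (a point): Centre of the green start button's top face (button 32 mm in diameter, black collar 48 mm), about 77 mm above the bench; pressed straight down.
- start (a joint): Travel of the green start button in m: 0 released, 0.006 fully pressed; a spring returns it. It moves from about 1.5 N and is fully down at 5 N.
- spare: Spare steel sleeve standing upright, 50 mm diameter, 70 mm tall; leave alone. Origin: underside centre.
- can: Tin with a yellow label, 60 mm diameter, 90 mm tall; leave alone. Origin: underside centre.
- mug: Blue mug, 72 mm diameter, 90 mm tall, with a handle; leave alone. Origin: underside centre.
- water: Clear water bottle with a blue label, 64 mm diameter, 200 mm tall; leave alone. Origin: underside centre.
- wrench: Steel wrench lying flat along its own x, beyond the stand; leave alone. Origin: underside centre.
- driver: Screwdriver lying along its own x, to the robot's right; leave alone. Origin: underside centre.
Mind the look-alikes: they are no part of the job. What is shaped like the tester but orange or yellow is not meant.

How it is judged:
By the outcome, as a careful person would: the job done as asked, in the order asked, and still so for the second after the job is handed in, with the robot touching nothing.
It also fails if it takes over 42 s, if anything falls off the work surface, if the arm or the gripper's body presses on something with over 40 N, if the wrist force passes 120 N, or if a joint passes its speed limit or range.

## Working session

There is one attempt and no reset: what is moved stays moved. The work goes in short steps, Python scripts to look and compute and a tool call to move; the robot and the scene stay as the last step left them, time stands still between calls to the robot, and variables do not carry over. Pictures are saved under pics/ and viewed, on a budget of 10 in all, crops included, one or two more only if the job needs it, and the job is handed in when it is done.

Besides the shell and the picture viewer there is one more tool, called after "Call:" as name(argument=value, ...) on one line, values as JSON. play_rows: Moves the arm, as the interface text tells. Its arguments: {"type":"object","properties":{"rows":{"type":"array","items":{"type":"object","properties":{"jaw":{"type":"number"},"translation":{"type":"array","items":{"type":"number"}},"turn":{"type":"array","items":{"type":"number"}}}}},"newtons":{"type":"number"}},"required":["rows"]}

```bash
mkdir -p pics
python3 - <<'E'
from rig import telemetry, vision, r
import cv2,numpy as np
s=telemetry.read_state(); print({k:np.round(v,3).tolist() for k,v in s.items()})
for n in("scene","side"):
    c=vision.read_camera(n); cv2.imwrite(f"pics/{n}0.png",c["image"][:,:,::-1]); np.savez(f"{n}0.npz",**c)
    print(n,c["K"].round(1).tolist(),c["camera_from_world"].round(3).tolist())
E
```

```text
{'time_s': 0.0, 'qpos': [-1.307, 0.125, 1.652, 0.0, 1.367, -0.083], 'dq': [-0.001, 0.0, -0.003, 0.002, -0.0, -0.001], 'joint_efforts': [-0.001, -42.362, -36.545, -0.0, 0.007, 0.0], 'tcp_pos': [0.221, -0.611, 0.252], 'eef_rot': [-3.092, -0.542, 0.0], 'force': [-0.117, 0.98, -0.598], 'wrist_torque': [-0.04, 0.025, -0.022], 'width': 0.086}
scene [[444.6, 0.0, 326.8], [0.0, 444.6, 202.6], [0.0, 0.0, 1.0]] [[-0.138, 0.99, -0.005, 0.102], [0.85, 0.116, -0.515, -0.381], [-0.509, -0.076, -0.857, 1.658], [0.0, 0.0, 0.0, 1.0]]
side [[386.7, 0.0, 320.0], [0.0, 386.7, 202.6], [0.0, 0.0, 1.0]] [[-0.922, -0.388, -0.015, 0.467], [-0.245, 0.612, -0.752, 0.196], [0.301, -0.689, -0.659, 1.11], [0.0, 0.0, 0.0, 1.0]]
```

View pics/scene0.png

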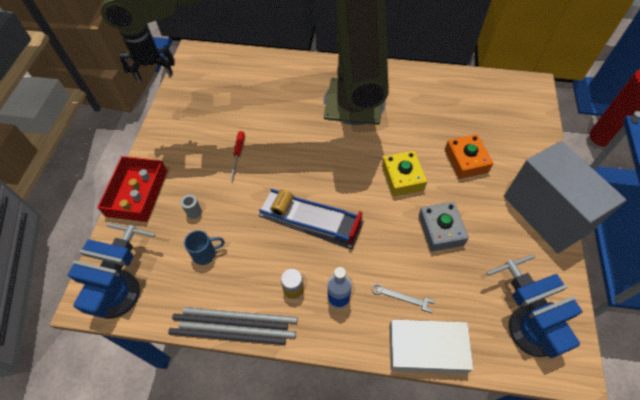

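View pics/side0.png

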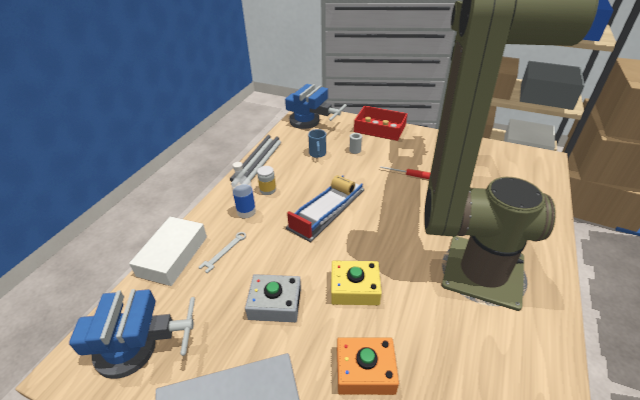

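The scene view shows the sleeve at (283,202), the red stop at (356,226) and the grey tester's button at (446,220). In the side view these are at (344,186), (300,222) and (273,289).

```bash
cat > h.py <<'E'
import numpy as np, cv2
def load(n): return dict(np.load(n))
def blob(img,lo,hi,roi):
    x0,y0,x1,y1=roi; h=cv2.cvtColor(img,cv2.COLOR_RGB2HSV)[y0:y1,x0:x1]
    m=cv2.inRange(h,lo,hi); n,l,s,c=cv2.connectedComponentsWithStats(m)
    i=1+s[1:,4].argmax(); ys,xs=np.where(l==i); return c[i]+[x0,y0],s[i],np.c_[xs+x0,ys+y0].astype(np.float32)
def ray(c,p):
    T=c["camera_from_world"]; R=T[:3,:3]; o=-R.T@T[:3,3]; d=R.T@np.linalg.solve(c["K"],[p[0],p[1],1]); return o,d
def plane(c,p,z):
    o,d=ray(c,p); return o+d*(z-o[2])/d[2]
def tri(c1,p1,c2,p2):
    o1,d1=ray(c1,p1);o2,d2=ray(c2,p2); d1/=np.linalg.norm(d1);d2/=np.linalg.norm(d2)
    t=np.linalg.lstsq(np.c_[d1,-d2],o2-o1,rcond=None)[0]; a,b=o1+t[0]*d1,o2+t[1]*d2
    return (a+b)/2,np.linalg.norm(a-b)
E
python3 - <<'E'
from h import *
A,B=load("scene0.npz"),load("side0.npz"); np.set_printoptions(precision=4,suppress=True)
for nm,lo,hi,ra,rb,z in[("button",(45,80,40),(85,255,255),(430,205,462,235),(258,275,292,303),.077),
  ("sleeve",(10,90,60),(28,255,255),(268,186,298,216),(328,172,360,197),.04),
  ("stop",(0,150,60),(6,255,255),(340,200,372,248),(280,205,320,240),.055)]:
    ca,sa,pa=blob(A["image"],lo,hi,ra); cb,sb,pb=blob(B["image"],lo,hi,rb)
    print(nm,ca,sa,cb,sb,"tri",*tri(A,ca,B,cb),"plane",plane(A,ca,z),plane(B,cb,z))
    print(cv2.minAreaRect(pa),cv2.minAreaRect(pb))
for c,roi,n in((A,(250,180,372,250),"a"),(B,(275,170,375,240),"b")):
    x0,y0,x1,y1=roi; cv2.imwrite(f"pics/crop{n}.png",cv2.resize(c["image"][y0:y1,x0:x1,::-1],(600,350 if n=="a" else 420),interpolation=cv2.INTER_CUBIC))
a=cv2.imread("pics/cropa.png");b=cv2.imread("pics/cropb.png");cv2.imwrite("pics/crop.png",cv2.resize(np.vstack([a,b]),None,fx=.77,fy=.77))
E
```

```text
button [445.4528 219.1321] [ 10   9  12  11 106] [272.2344 287.4297] [  8   7  13  12 128] tri [0.5031 0.3228 0.0687] 0.0008679481464493906 plane [0.5083 0.3213 0.077 ] [0.4992 0.3275 0.077 ]
((445.5, 219.0), (10.0, 11.0), 90.0) ((272.0, 287.5), (11.0, 12.0), 90.0)
sleeve [283.498  197.1204] [  0   0  30  30 490] [341.7936 183.968 ] [  3   3  24  20 281] tri [ 0.4894 -0.1666  0.0551] 0.01027454099483024 plane [ 0.4758 -0.1735  0.04  ] [ 0.4978 -0.1784  0.04  ]
((282.5, 200.5), (29.0, 29.0), 90.0) ((342.0529479980469, 183.95803833007812), (22.533754348754883, 14.015632629394531), 25.016895294189453)
stop [355.5    225.0082] [  9  12  13  26 122] [299.3451 224.3424] [  8   7  24  26 368] tri [0.5475 0.0621 0.044 ] 0.0039161786637074755 plane [0.5518 0.0608 0.055 ] [0.5431 0.0741 0.055 ]
((355.85797119140625, 224.44082641601562), (5.307693004608154, 26.923080444335938), 22.61986541748047) ((299.162841796875, 224.1261444091797), (31.155132293701172, 14.561637878417969), 28.300756454467773)
```

View pics/crop.png

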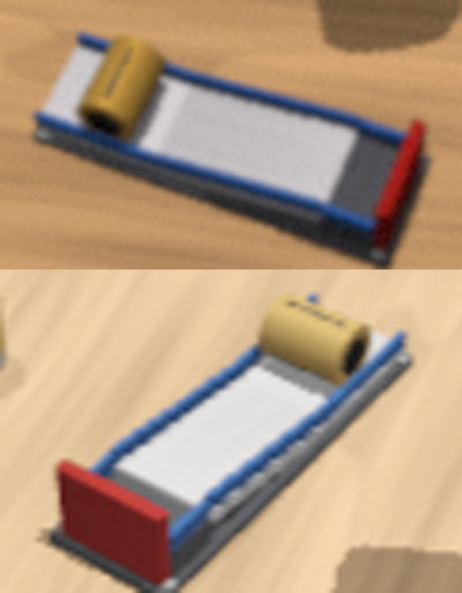

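The crops show the stand's low end at lower left with the sleeve on the lead-in; uphill is turned about 15° clockwise from +y. I'll go above it and measure close up with the wrist camera.

```bash
cat >> h.py <<'E'
from scipy.spatial.transform import Rotation as Ro
def go(s,p,yang):
    "shift/turn in tool axes to reach TCP p, tool down, tool y at world angle yang (deg)"
    R=Ro.from_rotvec(s["eef_rot"]); a=np.radians(yang); y=np.array([np.cos(a),np.sin(a),0]); z=np.array([0,0,-1.])
    T=Ro.from_matrix(np.c_[np.cross(y,z),y,z]); return np.round(R.inv().apply(np.array(p)-s["tcp_pos"]),4),np.round((R.inv()*T).as_rotvec(),4)
def wrist(s,c):
    "add camera_from_world to a wrist picture"
    W=np.eye(4);W[:3,:3]=Ro.from_rotvec(s["eef_rot"]).as_matrix();W[:3,3]=s["tcp_pos"]
    c["camera_from_world"]=np.linalg.inv(W@c["tool_from_camera"]); return c
E
python3 - <<'E'
from h import *
from rig import telemetry,vision
s=telemetry.read_state(); print(go(s,(.485,-.12,.30),-14.5)); c=vision.read_camera("wrist"); print(c["tool_from_camera"].round(3),c["K"].round(0))
E
```

```text
(array([ 0.4153, -0.3719, -0.0471]), array([-0.0017, -0.0011, -0.9709]))
[[-0.    -0.946 -0.324  0.083]
 [ 1.    -0.    -0.001  0.002]
 [ 0.001 -0.324  0.946 -0.12 ]
 [ 0.     0.     0.     1.   ]] [[301.   0. 315.]
 [  0. 301. 202.]
 [  0.   0.   1.]]
```

Call:
play_rows(rows=[{"jaw": -1,"translation": [0.02,-0.018,-0.002],"turn": [0,0,-0.05]},{"jaw": -1,"translation": [0.046,-0.041,-0.005],"turn": [0,0,-0.13]},{"jaw": -1,"translation": [0.074,-0.066,-0.01],"turn": [0,0,-0.22]},{"jaw": -1,"translation": [0.102,-0.091,-0.015],"turn": [0,0,-0.31]},{"jaw": -1,"translation": [0.13,-0.116,-0.02],"turn": [0,0,-0.4]},{"jaw": -1,"translation": [0.158,-0.141,-0.025],"turn": [0,0,-0.5]},{"jaw": -1,"translation": [0.186,-0.166,-0.03],"turn": [0,0,-0.6]},{"jaw": -1,"translation": [0.214,-0.191,-0.035],"turn": [0,0,-0.7]},{"jaw": -1,"translation": [0.242,-0.216,-0.04],"turn": [0,0,-0.8]},{"jaw": -1,"translation": [0.27,-0.241,-0.045],"turn": [0,0,-0.9]}])

```text
time_s: 0.98
tcp_pos: [0.3932, -0.2911, 0.2983]
eef_rot: [-2.546, -1.84, -0.0]
force: [0.2, -1.1, 0.2]
width: 0.0853
```

Run:
```python
from h import *
from rig import telemetry
s=telemetry.read_state(); print(s["tcp_pos"],s["force"],go(s,(.485,-.12,.30),-14.5))
```

```text
[ 0.39322045 -0.29105289  0.2983098 ] [ 0.16471945 -1.08957492  0.19834877] (array([ 0.1912,  0.0334, -0.0017]), array([-0.    , -0.0001, -0.0663]))
```

Call:
play_rows(rows=[{"jaw": 0.5,"translation": [0.024,0.004,0],"turn": [0,0,-0.02]},{"jaw": 0.5,"translation": [0.051,0.009,0],"turn": [0,0,-0.04]},{"jaw": 0.5,"translation": [0.079,0.014,0],"turn": [0,0,-0.06]},{"jaw": 0.5,"translation": [0.107,0.019,0],"turn": [0,0,-0.066]},{"jaw": 0.5,"translation": [0.135,0.024,0],"turn": [0,0,-0.066]},{"jaw": 0.5,"translation": [0.16,0.028,0],"turn": [0,0,-0.066]},{"jaw": 0.5,"translation": [0.18,0.031,0],"turn": [0,0,-0.066]},{"jaw": 0.5,"translation": [0.19,0.033,0],"turn": [0,0,-0.066]},{"jaw": 0.5,"translation": [0.19,0.033,0],"turn": [0,0,-0.066]},{"jaw": 0.5,"translation": [0.19,0.033,0],"turn": [0,0,-0.066]}])

```text
time_s: 1.82
tcp_pos: [0.4845, -0.1234, 0.2981]
eef_rot: [-2.488, -1.918, 0.001]
force: [-0.7, -0.2, -0.2]
width: 0.021
```

Run:
```python
from h import *
from rig import telemetry,vision
s=telemetry.read_state(); c=wrist(s,vision.read_camera("wrist")); print(s["tcp_pos"],s["width"])
cv2.imwrite("pics/w1.png",c["image"][:,:,::-1]); np.savez("w1.npz",**c)
```

```text
[ 0.48451899 -0.12339663  0.29807284] 0.021041601638075818
```

View pics/w1.png

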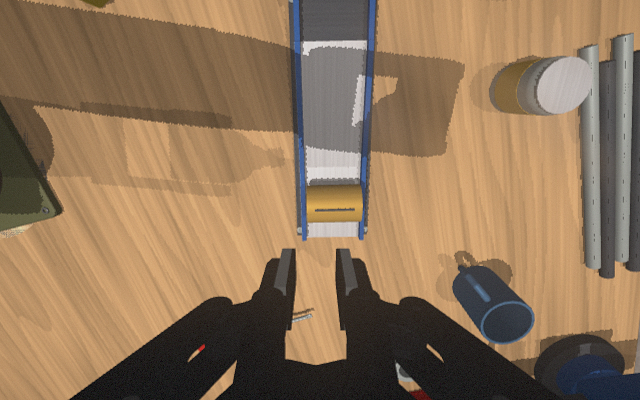

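The wrist view shows the track almost vertical: low end at row ~238, sleeve at cols 306–362 and rows 184–223, crest edge at row ~41.

Run:
```python
from h import *
np.set_printoptions(precision=4,suppress=True)
c=load("w1.npz"); h=cv2.cvtColor(c["image"],cv2.COLOR_RGB2HSV); m=cv2.inRange(h,(100,110,40),(125,255,255))
P=[]
for r,z in((10,.045),(30,.049),(60,.046),(150,.034),(185,.028),(230,.028)):
    xs=np.where(m[r,285:385])[0]+285; L=xs[xs<330];Rr=xs[xs>340]
    if len(L)and len(Rr):
        a,b=plane(c,(L.max()+.5,r),z),plane(c,(Rr.min()-.5,r),z); q=(a+b)/2; P.append(q); print(r,L.min(),L.max(),Rr.min(),Rr.max(),q,np.linalg.norm(a-b))
P=np.array(P); d=P[:,:2]-P[:,:2].mean(0); u=np.linalg.svd(d)[2][0]; u*=np.sign(u[1]); n=np.array([u[1],-u[0]]); print("u",u,np.degrees(np.arctan2(u[1],u[0]))-90,"resid",d@n)
q0=P[:,:2].mean(0)
def al(p): return (p[:2]-q0)@u,(p[:2]-q0)@n
print("low edge",al(plane(c,(333,238),.015)),"crest",al(plane(c,(333,41),.036)))
ct,st,pt=blob(c["image"],(10,120,60),(28,255,255),(296,178,372,230)); print(ct,st)
print("sleeve bottom",al(plane(c,(ct[0],st[1]+st[3]),.04)),"top",al(plane(c,(ct[0],st[1]),.04)),"ends",al(plane(c,(st[0],ct[1]),.06)),al(plane(c,(st[0]+st[2],ct[1]),.06)))
x0=(al(plane(c,(333,238),.015))[0]+.165+al(plane(c,(333,41),.036))[0]-.09)/2
print("origin",q0+u*x0)
g=c["image"][:,333].mean(1).astype(int); print(g[225:246],g[32:50])
A,B=load("scene0.npz"),load("side0.npz")
```

```text
10 294 298 370 374 [0.5483 0.0382 0.045 ] 0.07628177792388363
30 294 299 369 373 [0.5434 0.019  0.049 ] 0.07473361163152684
185 301 304 363 365 [ 0.5016 -0.156   0.028 ] 0.07789412576580682
230 302 305 359 363 [ 0.484  -0.2196  0.028 ] 0.07494689488164417
u [0.2394 0.9709] -13.849152027785621 resid [-0.0001 -0.0002  0.0011 -0.0008]
low edge (np.float64(-0.16316387640981225), np.float64(0.0013890299148800079)) crest (np.float64(0.0930301564946644), np.float64(-0.0005587146327112176))
[334.028  202.7115] [  11    7   56   37 1858]
sleeve bottom (np.float64(0.08934771705225956), np.float64(0.00039015744408940416)) top (np.float64(0.12534016885369645), np.float64(0.000237789023713399)) ends (np.float64(-0.08622843818401124), np.float64(-0.40664654951072293)) (np.float64(-0.08732761509243203), np.float64(-0.3360823503038035))
origin [ 0.5199 -0.0773]
[202 203 200 200 200 199 199 195 202 198 201 190 167 161 162 161 164 168
 166 168 166] [ 89  90  91  89  88  91  89  84 128 190 212 210 207 213 188 124 127 126]
```

Run:
```python
from h import *
np.set_printoptions(precision=4,suppress=True)
c=load("w1.npz"); O=np.array([.5199,-.0773]); u=np.array([.2394,.9709]);n=np.array([u[1],-u[0]])
for p in((335,203.6),(307,203.6),(363,203.6)):
    q=plane(c,p,.04 if p[0]==335 else .055); print(q,(q[:2]-O)@u,(q[:2]-O)@n)
from rig import telemetry
s=telemetry.read_state()
for x,z in((-.162,.20),(-.162,.052)): print(go(s,(*(O+u*x),z),-13.85))
```

```text
[ 0.4976 -0.178   0.04  ] -0.10312053571809841 0.0025107595725947884
[ 0.4634 -0.1636  0.055 ] -0.09733144106436267 -0.03416916629928249
[ 0.5325 -0.1818  0.055 ] -0.09844165944064884 0.03730092038190975
(array([-0.1078,  0.0252,  0.0982]), array([-0.0005,  0.0005, -0.0165]))
(array([-0.1077,  0.0253,  0.2462]), array([-0.0005,  0.0005, -0.0165]))
```

Call:
play_rows(rows=[{"jaw": 0.5,"translation": [-0.015,0.003,0.01],"turn": [0,0,-0.004]},{"jaw": 0.5,"translation": [-0.04,0.009,0.025],"turn": [0,0,-0.008]},{"jaw": 0.5,"translation": [-0.065,0.015,0.045],"turn": [0,0,-0.012]},{"jaw": 0.5,"translation": [-0.09,0.02,0.065],"turn": [0,0,-0.0165]},{"jaw": 0.5,"translation": [-0.105,0.024,0.085],"turn": [0,0,-0.0165]},{"jaw": 0.5,"translation": [-0.108,0.025,0.11],"turn": [0,0,-0.0165]},{"jaw": 0.5,"translation": [-0.108,0.025,0.135],"turn": [0,0,-0.0165]},{"jaw": 0.5,"translation": [-0.108,0.025,0.155],"turn": [0,0,-0.0165]},{"jaw": 0.5,"translation": [-0.108,0.025,0.165],"turn": [0,0,-0.0165]},{"jaw": 0.5,"translation": [-0.108,0.025,0.165],"turn": [0,0,-0.0165]}])

```text
time_s: 2.7
tcp_pos: [0.479, -0.2341, 0.1303]
eef_rot: [-2.47, -1.932, 0.003]
force: [-0.7, -0.1, -0.2]
width: 0.0217
```

Run:
```python
from h import *
from rig import telemetry,vision
O=np.array([.5199,-.0773]); u=np.array([.2394,.9709])
s=telemetry.read_state(); c=wrist(s,vision.read_camera("wrist")); print(s["tcp_pos"],s["force"],s["width"],go(s,(*(O+u*-.162),.050),-13.85))
cv2.imwrite("pics/w2.png",c["image"][:,:,::-1]); np.savez("w2.npz",**c)
```

```text
[ 0.47902762 -0.23410346  0.13030209] [-0.69861668 -0.07745662 -0.24584067] 0.02173063294895099 (array([-0.0001,  0.0026,  0.0803]), array([-0.0055, -0.0016, -0.0016]))
```

View pics/w2.png

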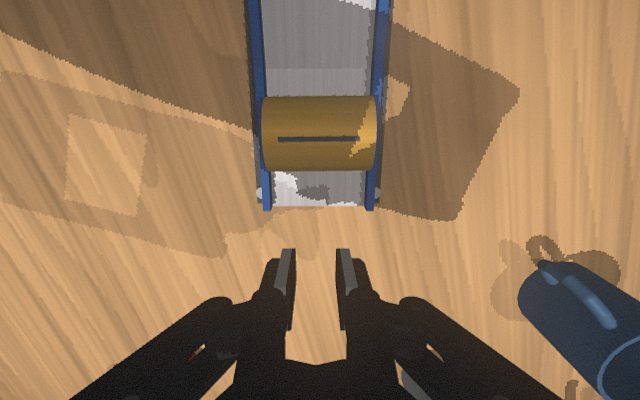

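The wrist view shows the fingers centred on the track, with the open low end at row ~208 and the sleeve at rows 97–170. I'll descend behind it.

Call:
play_rows(rows=[{"jaw": 0.5,"translation": [0,0.001,0.01],"turn": [0,0,0]},{"jaw": 0.5,"translation": [0,0.002,0.025],"turn": [0,0,0]},{"jaw": 0.5,"translation": [0,0.002,0.04],"turn": [0,0,0]},{"jaw": 0.5,"translation": [0,0.002,0.055],"turn": [0,0,0]},{"jaw": 0.5,"translation": [0,0.002,0.067],"turn": [0,0,0]},{"jaw": 0.5,"translation": [0,0.002,0.075],"turn": [0,0,0]},{"jaw": 0.5,"translation": [0.003,0.002,0.08],"turn": [0,0,0]},{"jaw": 0.5,"translation": [0.007,0.002,0.08],"turn": [0,0,0]},{"jaw": 0.5,"translation": [0.01,0.002,0.08],"turn": [0,0,0]},{"jaw": 0.5,"translation": [0.013,0.002,0.08],"turn": [0,0,0]}])

```text
time_s: 3.58
tcp_pos: [0.4871, -0.2218, 0.0542]
eef_rot: [2.471, 1.937, 0.001]
force: [0.6, -0.3, 0.3]
width: 0.0216
```

```bash
cat > st.py <<'E'
from h import *
from rig import telemetry
O=np.array([.5199,-.0773]); u=np.array([.2394,.9709]); n=np.array([u[1],-u[0]])
s=telemetry.read_state(); d=s["tcp_pos"][:2]-O; f=s["force"]
print("x %.4f lat %.4f z %.4f"%(d@u,d@n,s["tcp_pos"][2]),"f along %.2f lat %.2f z %.2f"%(f[:2]@u,f[:2]@n,f[2]),"tilt/axes",Ro.from_rotvec(s["eef_rot"]).as_matrix().round(3).tolist(), "t",s["time_s"])
E
python3 st.py
```

```text
x -0.1482 lat 0.0028 z 0.0542 f along -0.11 lat 0.62 z 0.29 tilt/axes [[0.239, 0.971, 0.001], [0.971, -0.239, -0.001], [-0.0, 0.002, -1.0]] t 3.5833
```

Call:
play_rows(rows=[{"jaw": 0.5,"translation": [0.002,0,0],"turn": [0,0,0]},{"jaw": 0.5,"translation": [0.003,0,0],"turn": [0,0,0]},{"jaw": 0.5,"translation": [0.0045,0,0],"turn": [0,0,0]},{"jaw": 0.5,"translation": [0.006,0,0],"turn": [0,0,0]},{"jaw": 0.5,"translation": [0.0075,0,0],"turn": [0,0,0]},{"jaw": 0.5,"translation": [0.009,0,0],"turn": [0,0,0]},{"jaw": 0.5,"translation": [0.0105,0,0],"turn": [0,0,0]},{"jaw": 0.5,"translation": [0.012,0,0],"turn": [0,0,0]},{"jaw": 0.5,"translation": [0.014,0,0],"turn": [0,0,0]},{"jaw": 0.5,"translation": [0.016,0,0],"turn": [0,0,0]}])

```text
time_s: 4.42
tcp_pos: [0.4902, -0.2063, 0.0533]
eef_rot: [2.473, 1.938, 0.0]
force: [-0.5, -0.1, 0.1]
width: 0.0212
```

```bash
python3 st.py
python3 - <<'E'
from h import *
from rig import telemetry,vision
s=telemetry.read_state(); c=wrist(s,vision.read_camera("wrist"))
cv2.imwrite("pics/w3.png",c["image"][:,:,::-1]); np.savez("w3.npz",**c)
E
```

```text
x -0.1323 lat 0.0021 z 0.0533 f along -0.26 lat -0.42 z 0.07 tilt/axes [[0.239, 0.971, 0.0], [0.971, -0.239, 0.0], [0.0, 0.0, -1.0]] t 4.4167
```

View pics/w3.png

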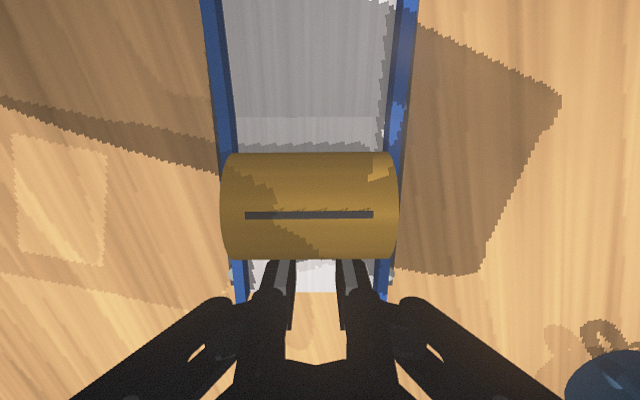

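The fingertips are right behind the sleeve (lower edge at row 259), at or near contact. I'll keep pushing slowly.

Call:
play_rows(rows=[{"jaw": 0.5,"translation": [0.002,0,0],"turn": [0,0,0]},{"jaw": 0.5,"translation": [0.004,0,0],"turn": [0,0,0]},{"jaw": 0.5,"translation": [0.006,0,0],"turn": [0,0,0]},{"jaw": 0.5,"translation": [0.008,0,0],"turn": [0,0,0]},{"jaw": 0.5,"translation": [0.01,0,0],"turn": [0,0,0]},{"jaw": 0.5,"translation": [0.012,0,0],"turn": [0,0,0]},{"jaw": 0.5,"translation": [0.014,0,0],"turn": [0,0,0]},{"jaw": 0.5,"translation": [0.016,0,0],"turn": [0,0,0]},{"jaw": 0.5,"translation": [0.018,0,0],"turn": [0,0,0]},{"jaw": 0.5,"translation": [0.02,0,0],"turn": [0,0,0]}])

```text
time_s: 5.3
tcp_pos: [0.495, -0.1868, 0.0533]
eef_rot: [-2.473, -1.938, -0.0]
force: [-1.0, 0.8, -0.3]
width: 0.0212
```

```bash
cat >> st.py <<'E'
from rig import vision
c=wrist(s,vision.read_camera("wrist")); h=cv2.cvtColor(c["image"],cv2.COLOR_RGB2HSV)[:,290:340]
m=cv2.inRange(h,(12,90,40),(28,255,255)).mean(1)>110; r=np.where(m[100:300])[0]+100
zc=.04 if d@u<-.097 else .04+(d@u+.097)*.1405
a=plane(c,(315,(r.min()+r.max()+1)/2),zc)[:2]-O; print("sleeve rows",r.min(),r.max(),"x %.4f"%(a@u), "gap to TCP %.4f"%(a@u-d@u))
E
python3 st.py
```

```text
x -0.1122 lat 0.0020 z 0.0533 f along 0.50 lat -1.11 z -0.30 tilt/axes [[0.239, 0.971, -0.0], [0.971, -0.239, 0.0], [0.0, -0.0, -1.0]] t 5.3
sleeve rows 153 258 x -0.0778 gap to TCP 0.0345
```

Call:
play_rows(rows=[{"jaw": 0.5,"translation": [0.0025,0,0],"turn": [0,0,0]},{"jaw": 0.5,"translation": [0.005,0,0],"turn": [0,0,0]},{"jaw": 0.5,"translation": [0.0075,0,0],"turn": [0,0,0]},{"jaw": 0.5,"translation": [0.01,0,0],"turn": [0,0,0]},{"jaw": 0.5,"translation": [0.0125,0,0],"turn": [0,0,0]},{"jaw": 0.5,"translation": [0.015,0,0],"turn": [0,0,0]},{"jaw": 0.5,"translation": [0.0175,0,0],"turn": [0,0,0]},{"jaw": 0.5,"translation": [0.02,0,0],"turn": [0,0,0]},{"jaw": 0.5,"translation": [0.0225,0,-0.0004],"turn": [0,0,0]},{"jaw": 0.5,"translation": [0.025,0,-0.0008],"turn": [0,0,0]}])

```text
time_s: 6.18
tcp_pos: [0.5011, -0.1628, 0.0544]
eef_rot: [2.472, 1.937, -0.0]
force: [-0.9, -2.1, 1.4]
width: 0.021
```

```bash
python3 st.py
```

```text
x -0.0875 lat 0.0022 z 0.0544 f along -2.25 lat -0.38 z 1.35 tilt/axes [[0.239, 0.971, 0.0], [0.971, -0.239, -0.001], [-0.001, 0.0, -1.0]] t 6.1833
sleeve rows 153 258 x -0.0530 gap to TCP 0.0346
```

Call:
play_rows(rows=[{"jaw": 0.5,"translation": [0.0025,0,-0.0004],"turn": [0,0,0]},{"jaw": 0.5,"translation": [0.005,0,-0.0007],"turn": [0,0,0]},{"jaw": 0.5,"translation": [0.0075,0,-0.0011],"turn": [0,0,0]},{"jaw": 0.5,"translation": [0.01,0,-0.0014],"turn": [0,0,0]},{"jaw": 0.5,"translation": [0.0125,0,-0.0018],"turn": [0,0,0]},{"jaw": 0.5,"translation": [0.015,0,-0.0021],"turn": [0,0,0]},{"jaw": 0.5,"translation": [0.0175,0,-0.0025],"turn": [0,0,0]},{"jaw": 0.5,"translation": [0.02,0,-0.0028],"turn": [0,0,0]},{"jaw": 0.5,"translation": [0.0225,0,-0.0032],"turn": [0,0,0]},{"jaw": 0.5,"translation": [0.025,0,-0.0035],"turn": [0,0,0]}])

```text
time_s: 7.07
tcp_pos: [0.5069, -0.1382, 0.0576]
eef_rot: [-2.473, -1.938, 0.0]
force: [-0.4, -2.0, 0.7]
width: 0.0215
```

```bash
python3 st.py
```

```text
x -0.0622 lat 0.0020 z 0.0576 f along -2.01 lat 0.07 z 0.73 tilt/axes [[0.239, 0.971, -0.0], [0.971, -0.239, 0.0], [-0.0, -0.0, -1.0]] t 7.0667
sleeve rows 153 259 x -0.0278 gap to TCP 0.0344
```

Call:
play_rows(rows=[{"jaw": 0.5,"translation": [0.0025,0,-0.0004],"turn": [0,0,0]},{"jaw": 0.5,"translation": [0.005,0,-0.0007],"turn": [0,0,0]},{"jaw": 0.5,"translation": [0.0075,0,-0.0011],"turn": [0,0,0]},{"jaw": 0.5,"translation": [0.01,0,-0.0014],"turn": [0,0,0]},{"jaw": 0.5,"translation": [0.0125,0,-0.0018],"turn": [0,0,0]},{"jaw": 0.5,"translation": [0.015,0,-0.0021],"turn": [0,0,0]},{"jaw": 0.5,"translation": [0.0175,0,-0.0025],"turn": [0,0,0]},{"jaw": 0.5,"translation": [0.02,0,-0.0028],"turn": [0,0,0]},{"jaw": 0.5,"translation": [0.0225,0,-0.0032],"turn": [0,0,0]},{"jaw": 0.5,"translation": [0.025,0,-0.0035],"turn": [0,0,0]}])

```text
time_s: 7.95
tcp_pos: [0.5129, -0.1139, 0.0612]
eef_rot: [-2.473, -1.938, 0.0]
force: [-1.2, -3.3, 1.7]
width: 0.0213
```

```bash
python3 st.py
```

```text
x -0.0372 lat 0.0020 z 0.0612 f along -3.46 lat -0.37 z 1.71 tilt/axes [[0.239, 0.971, -0.0], [0.971, -0.239, -0.0], [-0.0, -0.0, -1.0]] t 7.95
sleeve rows 153 259 x -0.0028 gap to TCP 0.0344
```

Call:
play_rows(rows=[{"jaw": 0.5,"translation": [0.0025,0,-0.0004],"turn": [0,0,0]},{"jaw": 0.5,"translation": [0.005,0,-0.0007],"turn": [0,0,0]},{"jaw": 0.5,"translation": [0.0075,0,-0.0011],"turn": [0,0,0]},{"jaw": 0.5,"translation": [0.01,0,-0.0014],"turn": [0,0,0]},{"jaw": 0.5,"translation": [0.0125,0,-0.0018],"turn": [0,0,0]},{"jaw": 0.5,"translation": [0.015,0,-0.0021],"turn": [0,0,0]},{"jaw": 0.5,"translation": [0.0175,0,-0.0025],"turn": [0,0,0]},{"jaw": 0.5,"translation": [0.02,0,-0.0028],"turn": [0,0,0]},{"jaw": 0.5,"translation": [0.0225,0,-0.0032],"turn": [0,0,0]},{"jaw": 0.5,"translation": [0.025,0,-0.0035],"turn": [0,0,0]}])

```text
time_s: 8.83
tcp_pos: [0.5189, -0.0896, 0.0647]
eef_rot: [-2.473, -1.938, -0.0]
force: [-0.3, -1.6, 0.6]
width: 0.0214
```

```bash
python3 st.py
```

```text
x -0.0122 lat 0.0020 z 0.0647 f along -1.59 lat 0.06 z 0.59 tilt/axes [[0.239, 0.971, -0.0], [0.971, -0.239, 0.0], [0.0, -0.0, -1.0]] t 8.8333
sleeve rows 153 259 x 0.0222 gap to TCP 0.0344
```

Call:
play_rows(rows=[{"jaw": 0.5,"translation": [0.0025,0,-0.0004],"turn": [0,0,0]},{"jaw": 0.5,"translation": [0.005,0,-0.0007],"turn": [0,0,0]},{"jaw": 0.5,"translation": [0.0075,0,-0.0011],"turn": [0,0,0]},{"jaw": 0.5,"translation": [0.01,0,-0.0014],"turn": [0,0,0]},{"jaw": 0.5,"translation": [0.0125,0,-0.0018],"turn": [0,0,0]},{"jaw": 0.5,"translation": [0.015,0,-0.0021],"turn": [0,0,0]},{"jaw": 0.5,"translation": [0.0175,0,-0.0025],"turn": [0,0,0]},{"jaw": 0.5,"translation": [0.02,0,-0.0028],"turn": [0,0,0]},{"jaw": 0.5,"translation": [0.0225,0,-0.0032],"turn": [0,0,0]},{"jaw": 0.5,"translation": [0.025,0,-0.0035],"turn": [0,0,0]}])

```text
time_s: 9.72
tcp_pos: [0.5249, -0.0654, 0.0682]
eef_rot: [-2.473, -1.938, -0.0]
force: [-1.0, -2.7, 1.8]
width: 0.021
```

```bash
python3 st.py
```

```text
x 0.0128 lat 0.0020 z 0.0682 f along -2.88 lat -0.28 z 1.76 tilt/axes [[0.239, 0.971, 0.0], [0.971, -0.239, 0.0], [0.0, 0.0, -1.0]] t 9.7167
sleeve rows 153 259 x 0.0472 gap to TCP 0.0344
```

Call:
play_rows(rows=[{"jaw": 0.5,"translation": [0.0025,0,-0.0004],"turn": [0,0,0]},{"jaw": 0.5,"translation": [0.005,0,-0.0007],"turn": [0,0,0]},{"jaw": 0.5,"translation": [0.0075,0,-0.0011],"turn": [0,0,0]},{"jaw": 0.5,"translation": [0.01,0,-0.0014],"turn": [0,0,0]},{"jaw": 0.5,"translation": [0.0125,0,-0.0018],"turn": [0,0,0]},{"jaw": 0.5,"translation": [0.015,0,-0.0021],"turn": [0,0,0]},{"jaw": 0.5,"translation": [0.0175,0,-0.0025],"turn": [0,0,0]},{"jaw": 0.5,"translation": [0.02,0,-0.0028],"turn": [0,0,0]},{"jaw": 0.5,"translation": [0.0225,0,-0.0032],"turn": [0,0,0]},{"jaw": 0.5,"translation": [0.025,0,-0.0035],"turn": [0,0,0]}])

```text
time_s: 10.6
tcp_pos: [0.5309, -0.0411, 0.0717]
eef_rot: [-2.473, -1.938, 0.0]
force: [-1.0, -2.3, 1.2]
width: 0.0211
```

```bash
python3 st.py
```

```text
x 0.0378 lat 0.0020 z 0.0717 f along -2.45 lat -0.43 z 1.15 tilt/axes [[0.239, 0.971, -0.0], [0.971, -0.239, 0.0], [0.0, -0.0, -1.0]] t 10.6
sleeve rows 153 259 x 0.0722 gap to TCP 0.0344
```

Call:
play_rows(rows=[{"jaw": 0.5,"translation": [0.0016,0,-0.0002],"turn": [0,0,0]},{"jaw": 0.5,"translation": [0.0032,0,-0.0004],"turn": [0,0,0]},{"jaw": 0.5,"translation": [0.0048,0,-0.0006],"turn": [0,0,0]},{"jaw": 0.5,"translation": [0.0064,0,-0.0008],"turn": [0,0,0]},{"jaw": 0.5,"translation": [0.008,0,-0.001],"turn": [0,0,0]},{"jaw": 0.5,"translation": [0.0092,0,-0.001],"turn": [0,0,0]},{"jaw": 0.5,"translation": [0.0104,0,-0.001],"turn": [0,0,0]},{"jaw": 0.5,"translation": [0.0116,0,-0.001],"turn": [0,0,0]},{"jaw": 0.5,"translation": [0.0128,0,-0.001],"turn": [0,0,0]},{"jaw": 0.5,"translation": [0.014,0,-0.001],"turn": [0,0,0]}])

```text
time_s: 11.48
tcp_pos: [0.5342, -0.0276, 0.0726]
eef_rot: [-2.473, -1.938, 0.0]
force: [-0.6, -2.4, 1.4]
width: 0.0214
```

```bash
python3 st.py
```

```text
x 0.0516 lat 0.0020 z 0.0726 f along -2.43 lat 0.01 z 1.43 tilt/axes [[0.239, 0.971, -0.0], [0.971, -0.239, -0.0], [-0.0, -0.0, -1.0]] t 11.4833
sleeve rows 153 257 x 0.0869 gap to TCP 0.0353
```

Call:
play_rows(rows=[{"jaw": 0.5,"translation": [0.0008,0,0],"turn": [0,0,0]},{"jaw": 0.5,"translation": [0.0016,0,0],"turn": [0,0,0]},{"jaw": 0.5,"translation": [0.0024,0,0],"turn": [0,0,0]},{"jaw": 0.5,"translation": [0.0032,0,0],"turn": [0,0,0]},{"jaw": 0.5,"translation": [0.004,0,0],"turn": [0,0,0]},{"jaw": 0.5,"translation": [0.0048,0,0],"turn": [0,0,0]},{"jaw": 0.5,"translation": [0.0056,0,0],"turn": [0,0,0]},{"jaw": 0.5,"translation": [0.0064,0,0],"turn": [0,0,0]},{"jaw": 0.5,"translation": [0.0072,0,0],"turn": [0,0,0]},{"jaw": 0.5,"translation": [0.008,0,0],"turn": [0,0,0]}])

```text
time_s: 12.37
tcp_pos: [0.5361, -0.0198, 0.0726]
eef_rot: [-2.473, -1.938, -0.0]
force: [0.2, 0.4, -0.0]
width: 0.0215
```

```bash
python3 st.py
```

```text
x 0.0597 lat 0.0019 z 0.0726 f along 0.42 lat 0.12 z -0.00 tilt/axes [[0.239, 0.971, -0.0], [0.971, -0.239, 0.0], [0.0, -0.0, -1.0]] t 12.3667
sleeve rows 119 226 x 0.1107 gap to TCP 0.0510
```

The force dropped to zero and the sleeve jumped ahead into the seat. I'll back off and rise, then look.

Call:
play_rows(rows=[{"jaw": 0.5,"translation": [-0.003,0,0],"turn": [0,0,0]},{"jaw": 0.5,"translation": [-0.006,0,-0.004],"turn": [0,0,0]},{"jaw": 0.5,"translation": [-0.006,0,-0.015],"turn": [0,0,0]},{"jaw": 0.5,"translation": [-0.006,0,-0.035],"turn": [0,0,0]},{"jaw": 0.5,"translation": [-0.006,0,-0.06],"turn": [0,0,0]},{"jaw": 0.5,"translation": [-0.006,0,-0.085],"turn": [0,0,0]},{"jaw": 0.5,"translation": [-0.006,0,-0.11],"turn": [0,0,0]},{"jaw": 0.5,"translation": [-0.006,0,-0.13],"turn": [0,0,0]},{"jaw": 1,"translation": [-0.006,0,-0.14],"turn": [0,0,0]},{"jaw": 1,"translation": [-0.006,0,-0.14],"turn": [0,0,0]}])

```text
time_s: 13.25
tcp_pos: [0.5364, -0.0262, 0.2168]
eef_rot: [2.469, 1.934, 0.007]
force: [0.7, 0.2, 0.3]
width: 0.0006
```

Run:
```python
from h import *
from rig import telemetry,vision
s=telemetry.read_state(); c=wrist(s,vision.read_camera("wrist")); d=vision.read_camera("side")
np.savez("w4.npz",**c); print(s["tcp_pos"],s["time_s"],go(s,(.503,.323,.22),-13.85))
k=cv2.resize(d["image"][140:260,240:432],(640,400))
cv2.imwrite("pics/w4.png",cv2.resize(np.vstack([c["image"],k])[:,:,::-1],(480,600)))
```

```text
[ 0.53636172 -0.02616795  0.21675033] 13.25 (array([ 0.331 , -0.1159, -0.0038]), array([ 0.0068, -0.0007,  0.    ]))
```

View pics/w4.png

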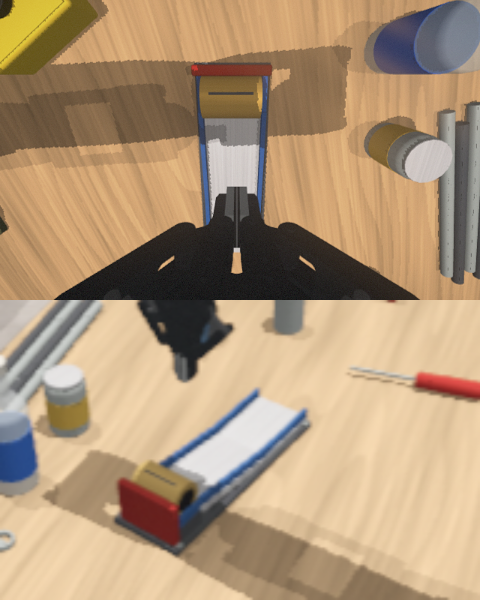

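Both views show the sleeve seated against the red stop. Next is the grey tester.

Call:
play_rows(rows=[{"jaw": 1,"translation": [0.02,-0.007,-0.001],"turn": [0,0,0]},{"jaw": 1,"translation": [0.05,-0.018,-0.002],"turn": [0,0,0]},{"jaw": 1,"translation": [0.085,-0.03,-0.003],"turn": [0,0,0]},{"jaw": 1,"translation": [0.12,-0.042,-0.003],"turn": [0,0,0]},{"jaw": 1,"translation": [0.155,-0.054,-0.003],"turn": [0,0,0]},{"jaw": 1,"translation": [0.19,-0.066,-0.003],"turn": [0,0,0]},{"jaw": 1,"translation": [0.225,-0.079,-0.003],"turn": [0,0,0]},{"jaw": 1,"translation": [0.26,-0.091,-0.003],"turn": [0,0,0]},{"jaw": 1,"translation": [0.295,-0.103,-0.003],"turn": [0,0,0]},{"jaw": 1,"translation": [0.32,-0.112,-0.003],"turn": [0,0,0]}])

```text
time_s: 14.18
tcp_pos: [0.5007, 0.3139, 0.2129]
eef_rot: [-2.47, -1.939, 0.006]
force: [-0.3, 0.3, 0.1]
width: 0.0
```

Run:
```python
from h import *
from rig import telemetry,vision
import time
s=telemetry.read_state(); c=vision.read_camera("wrist"); print("dq",s["dq"].round(3) if hasattr(s["dq"],"round") else s["dq"])
s=telemetry.read_state(); c=wrist(s,vision.read_camera("wrist")); np.savez("w5.npz",**c)
cv2.imwrite("pics/w5.png",c["image"][:,:,::-1]); print(s["tcp_pos"],s["time_s"],np.round(s["dq"],3))
h=cv2.cvtColor(c["image"],cv2.COLOR_RGB2HSV); m=cv2.inRange(h,(45,80,40),(85,255,255)); n,l,st,ce=cv2.connectedComponentsWithStats(m)
for i in range(1,n):
    if st[i,4]>300: print(st[i],ce[i],plane(c,ce[i],.077),go(s,(*plane(c,ce[i],.077)[:2],.107),-13.85))
```

```text
dq [ 0.492  0.293 -0.295 -0.02   0.008  0.49 ]
[0.50015606 0.31702168 0.21302551] 14.2333 [-0.061 -0.036  0.04  -0.044  0.022 -0.101]
[  0 157  16  33 337] [  5.59643917 174.70623145] [0.24131617 0.39986068 0.077     ] (array([ 0.0195, -0.2706,  0.1072]), array([-0.0043, -0.0006,  0.0041]))
[301 171  35  36 951] [317.77392219 188.66456362] [0.50399582 0.32340466 0.077     ] (array([0.007 , 0.0027, 0.106 ]), array([-0.0043, -0.0006,  0.0041]))
```

View pics/w5.png

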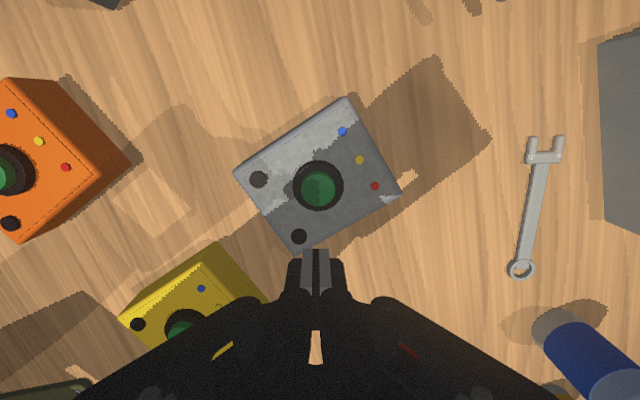

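The button reads (0.504, 0.323), which agrees with the first triangulation and is on the grey box. I'll come down to just above it.

Call:
play_rows(rows=[{"jaw": 1,"translation": [0.002,0.001,0.01],"turn": [0,0,0]},{"jaw": 1,"translation": [0.004,0.002,0.025],"turn": [0,0,0]},{"jaw": 1,"translation": [0.006,0.003,0.045],"turn": [0,0,0]},{"jaw": 1,"translation": [0.007,0.003,0.065],"turn": [0,0,0]},{"jaw": 1,"translation": [0.007,0.003,0.082],"turn": [0,0,0]},{"jaw": 1,"translation": [0.007,0.003,0.094],"turn": [0,0,0]},{"jaw": 1,"translation": [0.007,0.003,0.1],"turn": [0,0,0]},{"jaw": 1,"translation": [0.007,0.003,0.102],"turn": [0,0,0]},{"jaw": 1,"translation": [0.007,0.003,0.102],"turn": [0,0,0]},{"jaw": 1,"translation": [0.007,0.003,0.102],"turn": [0,0,0]}])

```text
time_s: 15.12
tcp_pos: [0.5077, 0.3178, 0.1145]
eef_rot: [2.473, 1.937, 0.002]
force: [0.4, -0.3, -0.2]
width: -0.0
```

Run:
```python
from h import *
from rig import telemetry,vision
s=telemetry.read_state(); print(s["tcp_pos"],s["force"],go(s,(.504,.3234,.099),-13.85))
```

```text
[0.50768944 0.31780972 0.11452165] [ 0.43899277 -0.31241127 -0.15328758] (array([ 0.0045, -0.0049,  0.0155]), array([ 0.0012, -0.001 , -0.0001]))
```

Call:
play_rows(rows=[{"jaw": 1,"translation": [0.002,-0.0025,0.001],"turn": [0,0,0]},{"jaw": 1,"translation": [0.0045,-0.005,0.003],"turn": [0,0,0]},{"jaw": 1,"translation": [0.0045,-0.005,0.006],"turn": [0,0,0]},{"jaw": 1,"translation": [0.0045,-0.005,0.01],"turn": [0,0,0]},{"jaw": 1,"translation": [0.0045,-0.005,0.013],"turn": [0,0,0]},{"jaw": 1,"translation": [0.0045,-0.005,0.015],"turn": [0,0,0]},{"jaw": 1,"translation": [0.0045,-0.005,0.017],"turn": [0,0,0]},{"jaw": 1,"translation": [0.0045,-0.005,0.019],"turn": [0,0,0]},{"jaw": 1,"translation": [0.0045,-0.005,0.02],"turn": [0,0,0]},{"jaw": 1,"translation": [0.0045,-0.005,0.02],"turn": [0,0,0]}])

```text
time_s: 15.95
tcp_pos: [0.503, 0.3233, 0.0937]
eef_rot: [-2.473, -1.937, 0.001]
force: [-3.0, -0.9, 4.5]
width: -0.0003
```

Call:
play_rows(rows=[{"jaw": 1,"translation": [0,0,0.0005],"turn": [0,0,0]},{"jaw": 1,"translation": [0,0,0.001],"turn": [0,0,0]},{"jaw": 1,"translation": [0,0,0.0015],"turn": [0,0,0]},{"jaw": 1,"translation": [0,0,0.002],"turn": [0,0,0]},{"jaw": 1,"translation": [0,0,0.002],"turn": [0,0,0]},{"jaw": 1,"translation": [0,0,0.002],"turn": [0,0,0]},{"jaw": 1,"translation": [0,0,0.002],"turn": [0,0,0]},{"jaw": 1,"translation": [0,0,0.002],"turn": [0,0,0]},{"jaw": 1,"translation": [0,0,0.002],"turn": [0,0,0]},{"jaw": 1,"translation": [0,0,0.002],"turn": [0,0,0]}])

```text
time_s: 16.78
tcp_pos: [0.5033, 0.3234, 0.093]
eef_rot: [-2.473, -1.938, 0.0]
force: [-6.3, -2.5, 10.5]
width: -0.0003
```

Only 0.7 mm of the 2 mm commanded was taken up, and the force rose to 10.5 N, so the button is at its stop. Releasing.

Call:
play_rows(rows=[{"jaw": 1,"translation": [0,0,-0.003],"turn": [0,0,0]},{"jaw": 1,"translation": [0,0,-0.007],"turn": [0,0,0]},{"jaw": 1,"translation": [0,0,-0.012],"turn": [0,0,0]},{"jaw": 1,"translation": [0,0,-0.025],"turn": [0,0,0]},{"jaw": 1,"translation": [0,0,-0.045],"turn": [0,0,0]},{"jaw": 1,"translation": [0,0,-0.065],"turn": [0,0,0]},{"jaw": 1,"translation": [0,0,-0.085],"turn": [0,0,0]},{"jaw": 1,"translation": [0,0,-0.1],"turn": [0,0,0]},{"jaw": 1,"translation": [0,0,-0.1],"turn": [0,0,0]},{"jaw": 1,"translation": [0,0,-0.1],"turn": [0,0,0]}])

```text
time_s: 17.62
tcp_pos: [0.504, 0.3236, 0.1931]
eef_rot: [2.472, 1.937, 0.005]
force: [0.2, -0.2, -1.0]
width: -0.0001
```

Run:
```python
from h import *
from rig import telemetry,vision
s=telemetry.read_state(); print(s["tcp_pos"],s["force"],s["time_s"])
c=vision.read_camera("scene"); cv2.imwrite("pics/s6.png",c["image"][:,:,::-1])
```

```text
[0.50400663 0.32361834 0.19310099] [ 0.15246613 -0.18643668 -1.01269331] 17.6167
```

View pics/s6.png

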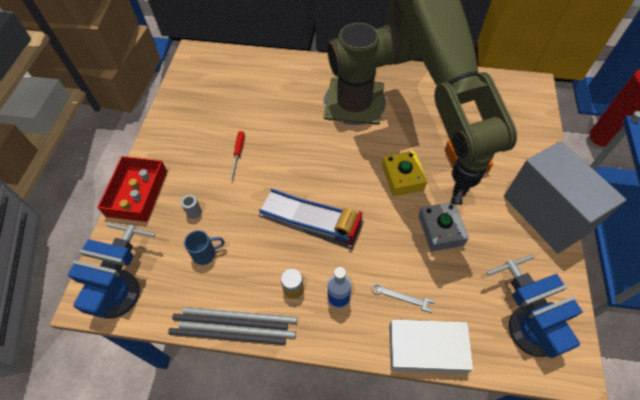

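The sleeve sits at the stop (348,221), the gripper is clear above the tester, and everything else is where it was. Handing in.

```bash
python3 -c "
from rig import r
print(r.close_job())"
```

```text
the job is handed in; nothing more can be done
None
```

I pushed the sleeve up the ramp with two fingertips at about 30 mm/s, slowing to about 10 mm/s at the crest, and it dropped into its seat against the red stop. I then pressed the grey tester's green button, let go, and handed the job in; it took about 17.7 s of the 42 s allowed.

- **Push:** The wrist camera showed a steady gap between the fingers and the sleeve all the way up the ramp, so it never ran free or rolled back. Push readings at the checks stayed under 3.5 N. At the crest the sleeve tipped the last few millimetres into the seat on its own, ahead of the fingers.
- **Seat:** The wrist and side views after I backed off, and the scene view after the button press, show the sleeve seated against the stop. My one numeric reading there, x = 111 mm, is above the expected 105–108 mm. It assumed the wrong sleeve height, so I relied on the pictures.
- **Button:** It reached its end stop, with the fingertips 6 mm below the button's stated top height and 10.5 N of downward force. There was also about 6 N of sideways force during the press. I did not measure the button's return, but the gripper was about 95 mm clear of it at the end.
- **Other things:** In the last scene view the other things on the bench looked unmoved.

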